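# Release the charged battery and catch it on the slide

## Task

Two battery docks stand on the bench; the one with the green lamp has a charged pack. Press its white release key with one fingertip and let the pack pop out a few centimetres (2 to 5 cm), stopping it with the other finger waiting across the slide before it runs off the front, and finish while holding it like that: one finger keeping the key down, the other against the pack's front. Do not lift the pack or let it drop, and leave the dock with the amber lamp, its pack and everything else on the bench alone.

Things in the scene. Friction and masses are not known exactly. Their poses are not given: they have to be found in the camera images.
- dock_green: grey battery charging dock, fixed, lamp bar (30 x 70 mm, on top of its rear head) lit green: its pack is charged. Origin on the bench under the slide's centre line. The pack comes out along -x; +y is the key's side; z up. Slide deck 45 mm above the bench, x -70 to +104 mm; head behind it to x = 160, 95 mm high; whole dock y -37 to +68 mm. Two 6 mm high, 6 mm wide rails centred at y = +-31 mm guide the pack.
- catch_green (a point): top centre of the steel catch (32 mm wide, 6 mm long, 6 mm proud of the deck) in front of the pack of the dock with the green lamp; dock x = 6.5 mm. It sinks as the key is pressed; about 6 mm down it frees the pack, which a spring follower (7 N, falling to 4 N) pushes out at about 0.1 to 0.2 m/s. If the key rises, the catch comes up under the pack.
- edge_green (a point): middle of the open front edge of the slide of the dock with the green lamp, on the deck 45 mm above the bench, at dock x = -70 mm. A pack that nobody stops is pushed over it and drops.
- key_green_top (a point): centre of the top of the white release key of the dock with the green lamp, 60 mm (dock x) by 24 mm (dock y), 69 mm above the bench when up; at dock x = -35, y = +51 mm. It goes straight down 10 mm, to 59 mm above the bench: still 14 mm above the deck and 8 mm above the rails, so level fingertips clear the slide.
- key_green (a joint): travel of the release key of the dock with the green lamp, m: 0 up, 0.010 fully down; sprung, 2 N at the top to 5 N at the bottom, plus up to 5 N of rubbing of the catch.
- pack_green_mid (a point): centre (half-way up) of the dark grey and purple battery pack in the dock with the green lamp: a loose block 80 mm (dock x) x 50 mm x 42 mm high, about 0.3 kg. Seated, it is at dock x = +50 mm, y = 0, 66 mm above the bench, its front face at dock x = +10 mm.
- dock_amber: grey battery charging dock, fixed, lamp bar (30 x 70 mm, on top of its rear head) lit amber: its pack is still charging. Origin on the bench under the slide's centre line. The pack comes out along -x; +y is the key's side; z up. Slide deck 45 mm above the bench, x -70 to +104 mm; head behind it to x = 160, 95 mm high; whole dock y -37 to +68 mm. Two 6 mm high, 6 mm wide rails centred at y = +-31 mm guide the pack.
- catch_amber (a point): top centre of the steel catch (32 mm wide, 6 mm long, 6 mm proud of the deck) in front of the pack of the dock with the amber lamp; dock x = 6.5 mm. It sinks as the key is pressed; about 6 mm down it frees the pack, which a spring follower (7 N, falling to 4 N) pushes out at about 0.1 to 0.2 m/s. If the key rises, the catch comes up under the pack.
- edge_amber (a point): middle of the open front edge of the slide of the dock with the amber lamp, on the deck 45 mm above the bench, at dock x = -70 mm. A pack that nobody stops is pushed over it and drops.
- key_amber_top (a point): centre of the top of the white release key of the dock with the amber lamp, 60 mm (dock x) by 24 mm (dock y), 69 mm above the bench when up; at dock x = -35, y = +51 mm. It goes straight down 10 mm, to 59 mm above the bench: still 14 mm above the deck and 8 mm above the rails, so level fingertips clear the slide.
- key_amber (a joint): travel of the release key of the dock with the amber lamp, m: 0 up, 0.010 fully down; sprung, 2 N at the top to 5 N at the bottom, plus up to 5 N of rubbing of the catch.
- pack_amber_mid (a point): centre (half-way up) of the dark grey and purple battery pack in the dock with the amber lamp: a loose block 80 mm (dock x) x 50 mm x 42 mm high, about 0.3 kg. Seated, it is at dock x = +50 mm, y = 0, 66 mm above the bench, its front face at dock x = +10 mm.
- screw_jar: glass jar with steel lid, 52 mm across, 70 mm high; bystander; origin at its underside (lying tools: on their length).
- screwdriver: blue-handled screwdriver lying down; bystander; origin at its underside (lying tools: on their length).
- mug: blue mug, 80 mm across, 90 mm high; bystander; origin at its underside (lying tools: on their length).
- paint_can: small paint can, 84 mm across, 100 mm high; bystander; origin at its underside (lying tools: on their length).
- offcut: wood offcut 130 x 60 x 35 mm; bystander; origin at its underside (lying tools: on their length).
- wrench: steel wrench lying down; bystander; origin at its underside (lying tools: on their length).
- tape_roll: roll of tape lying flat, 96 mm across, 25 mm high; bystander; origin at its underside (lying tools: on their length).
Not all that is in view belongs to the job. Leave any brown, turquoise or yellow look-alike of the part that bears pack_green_mid alone.

How it is judged:
On the way, in this order (a step that is already met when the one before it is completed fails the run):
1. the green dock's key is being pressed by a finger (value of joint key_green above 0.003 m and contact force between the fingers and key_green above 0.5 N).
2. the pack has popped out and is trapped by a finger, the key still held down (value of joint key_green above 0.006 m and contact force between the fingers and key_green above 0.5 N and contact force between the fingers and pack_green above 0.5 N and x of pack_green_mid in the frame of dock_green between -0.012 and 0.038 m), for 0.3 s.
At the end, for the whole second after the job is handed in: Still holding: a finger keeps the green dock's key over 6 mm down; the charged pack rests on the slide, 12 to 62 mm out of its seat, centre 60 to 74 mm above the bench, leaning on a finger (each over 0.5 N). The amber dock's pack is within 8 mm of its start, its key under 3 mm (all of step 2 and linear speed of pack_green below 0.02 m/s and z of pack_green_mid in the frame of dock_green between 0.06 and 0.074 m and distance of pack_amber_mid from where it was at the start of the episode below 0.008 m and value of joint key_amber below 0.003 m); the arm keeps its last pose, push and grip.
It fails at once if the charged pack is lifted off the slide, or runs away to its front edge (z of pack_green_mid in the frame of dock_green above 0.08 m or z of pack_green_mid in the frame of dock_green below 0.055 m or x of pack_green_mid in the frame of dock_green below -0.05 m).
It fails at once if the pack that is still charging is moved (distance of pack_amber_mid from where it was at the start of the episode above 0.008 m).
It fails at once if the key of the dock with the amber lamp is pressed (value of joint key_amber above 0.003 m).
It fails at once if another thing on the bench is shoved or knocked over (distance of any of screw_jar, screwdriver, mug, paint_can, offcut, wrench, tape_roll from where it was at the start of the episode above 0.03 m).
It also fails if it takes over 34 s, if anything falls off the work surface, if the arm or the gripper's body presses on something with over 40 N, if the wrist force passes 120 N, or if a joint passes its speed limit or range.

## Robot

A 6-joint arm with a two-finger parallel gripper is mounted at the origin on the work surface. World frame = base frame: x ahead of the robot, y to its left, z up, the work surface at z = 0. Lengths are in m, angles in rad, forces in N, time in s.
With the tool pointing down it reaches from about 0.325 to 0.775 m from the base axis. Payload 9.3 kg.
Tool frame: the origin (TCP) lies between the finger pads; the fingertips stand arm.tip_extent ahead of it and the grasp point (between the pads) is the TCP (arm.tip_extent is the distance from the TCP to the fingertips, in m); z points along the fingers, y is the direction in which the jaws open and shut (so a half turn about z gives the same grasp; the last joint's range is limited). The gripper opens to 85 mm and grips with 20 to 120 N. Pads are 22 mm wide; open, the fingers measure 114 mm over their backs; the gripper's body (76 mm by 85 mm) begins 54 mm behind the grasp point. The pads swing forward as they close: fully open they stand 13 mm farther back than shut.
Start: joints at [1.109, 0.259, 0.021, 1.334, 0, 1.418], TCP at [0.167, 0.524, 0.25] pointing down, gripper open.
Joint ranges: [-3.04, 3.04], [-0.91, 1.82], [-1.04, 1.36], [-1.92, 1.95], [-1.52, 1.45], [-3.14, 3.14]. Speed limits (rad/s): [2.22, 2.22, 2.79, 3.14, 3.14, 3.14].

## Interface

Orientations are given as a unit quaternion [x, y, z, w].
In Python, from cell import arm gives the robot as it stands. Calls block until the motion is done:
- arm.reach(position, orientation): joint-space move of the TCP to a pose.
- arm.move_l(position, speed=0.15, orientation=None, stop_force=None): straight line of the TCP; orientation=None keeps the orientation; speed is the mean speed in m/s. With stop_force (N) it stops when the force on the tool has changed by that much, and returns True; else False.
- arm.goto_joints(angles): joint-space move.
- arm.gripper_to(opening, strength=None): finger opening in m; strength is the grip in N (None keeps the last); returns when the fingers have stopped.
- arm.hold(seconds).
- arm.ik(position, orientation): joint angles nearest the present ones, or None.
- arm.camera(name): name is "side" or "top" or "wrist"; returns the picture (480x640x3 uint8, red, green, blue); there is no depth.
- arm.camera_params(name): a dict with "fx", "fy", "cx", "cy" (pixels), "cam_to_world" (4x4, takes a point from camera to world coordinates); the wrist camera has in their place "hand_eye" (4x4, takes a point from camera to tool coordinates, whose origin is the TCP and whose axes are the flange's). Camera axes: x right, y up, looking along -z (the intrinsics and any distortion apply to the point x, -y, -z); pixel columns grow to the right and rows downward; lengths in m; the calibration is good to about 2 mm. A picture is of the moment at which its call begins: read the wrist's pose just before it. camera_params takes no time and is no camera call.
A pose or a line that the arm cannot do raises arm.Unreachable and nothing moves.
- arm.finish_job(): hands the job in, once; it reports no verdict.
Readings, each from a call of its own:
- arm.get_t(): time.
- arm.get_joints(): joint angles.
- arm.get_dq(): joint speeds.
- arm.get_joint_efforts(): joint torques, N m.
- arm.get_tool_pos(): TCP position.
- arm.get_tcp_rot(): TCP orientation.
- arm.get_contact_force(): force on the tool from outside, world axes, zero at the start.
- arm.get_torque(): the same for the moment, N m.
- arm.get_opening(): finger opening in m.
Only numpy, scipy, OpenCV 4.12 (cv2) and the standard library are available. Lean on these libraries where they do the work, as an engineer would, in place of code of your own. Each camera call takes 0.05 s, during which the arm holds its last target.

## Working session

There is one attempt and no reset: what is moved stays moved. The work goes in short steps, each a Python script; the robot and the scene stay as the last script left them, time stands still between calls to the robot, and variables do not carry over. Pictures are saved under pics/ and viewed, and the job is handed in when it is done.

```bash
ls; mkdir -p pics
python3 - <<'E'
from cell import arm
import cv2, numpy as np
for n in ["side","top","wrist"]:
    p=arm.get_tool_pos();im=arm.camera(n); cv2.imwrite(f"pics/{n}0.png",im[:,:,::-1])
    print(n,{k:np.round(v,4).tolist() if not isinstance(v,str) else v for k,v in arm.camera_params(n).items()})
print(arm.get_t(),arm.tip_extent,arm.get_tool_pos(),arm.get_tcp_rot(),arm.get_opening(),arm.get_contact_force())
E
```

```text
pics
side {'fx': 488.1535, 'fy': 488.1535, 'cx': 327.2954, 'cy': 245.7074, 'cam_to_world': [[0.9273, 0.2567, -0.2723, 0.1642], [-0.3736, 0.5917, -0.7144, -0.7234], [-0.0222, 0.7642, 0.6446, 0.8454], [0.0, 0.0, 0.0, 1.0]]}
top {'fx': 591.1196, 'fy': 591.1196, 'cx': 328.4863, 'cy': 228.0872, 'cam_to_world': [[0.0812, 0.9723, -0.219, 0.0812], [-0.9967, 0.0806, -0.0119, 0.1091], [0.0061, 0.2193, 0.9756, 1.8754], [0.0, 0.0, 0.0, 1.0]]}
wrist {'fx': 416.6171, 'fy': 416.6171, 'cx': 322.8754, 'cy': 248.0429, 'hand_eye': [[0.0006, 0.9562, 0.2928, 0.076], [1.0, -0.0007, 0.0002, 0.0001], [0.0004, 0.2928, -0.9562, -0.1237], [0.0, 0.0, 0.0, 1.0]]}
0.15 0.019 [0.16705928 0.52380978 0.24982121] [ 1.53791318e-01  9.88103218e-01 -4.87671186e-04 -1.49547063e-04] 0.08508852087844758 [-0.51653547 -0.65941975  0.46714368]
```

View pics/side0.png

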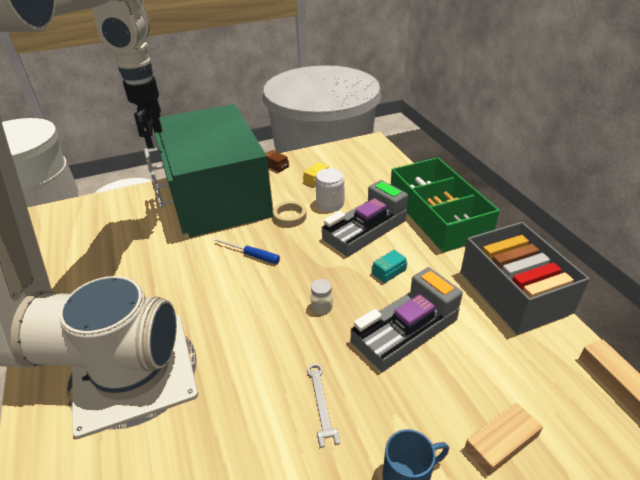

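View pics/top0.png

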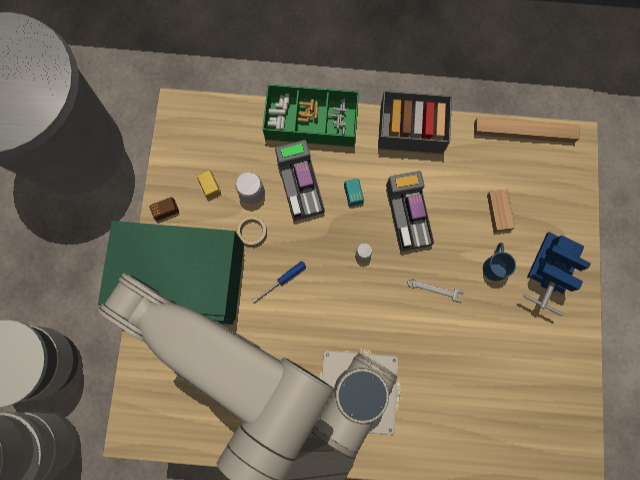

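View pics/wrist0.png

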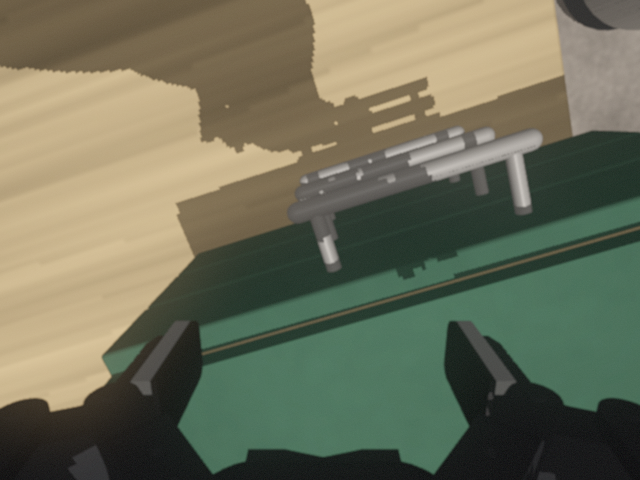

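The top view shows the green-lit dock with its lamp at (293,151), pack at (304,175) and key at (295,206). The amber dock's lamp is at (407,181). A turquoise look-alike sits at (354,191), a yellow one at (208,183) and a brown one at (164,209). In the side view the green dock has its lamp at (388,189), pack at (371,210) and key at (334,219). Next I'll measure these and enlarge the crops.

```bash
cat > h.py <<'E'
import numpy as np, cv2
def ray(P,u,v,T=None):
    T=P["cam_to_world"] if T is None else T
    T=np.array(T)
    d=np.array([(u-P["cx"])/P["fx"],-(v-P["cy"])/P["fy"],-1.0])
    return T[:3,3],T[:3,:3]@d
def onz(P,u,v,z,T=None):
    o,d=ray(P,u,v,T); return o+d*(z-o[2])/d[2]
def proj(P,X,T=None):
    T=np.array(P["cam_to_world"] if T is None else T)
    c=T[:3,:3].T@(np.array(X)-T[:3,3])
    return P["cx"]+P["fx"]*c[0]/-c[2],P["cy"]-P["fy"]*c[1]/-c[2]
def blob(im,lo,hi,win=None):  # hsv (RGB in)
    h=cv2.cvtColor(im,cv2.COLOR_RGB2HSV); m=cv2.inRange(h,lo,hi)
    if win:
        w=np.zeros_like(m);x0,y0,x1,y1=win;w[y0:y1,x0:x1]=1;m=m*w
    n,l,s,c=cv2.connectedComponentsWithStats(m)
    return [(c[i].round(1).tolist(),s[i].tolist(),(l==i)) for i in sorted(range(1,n),key=lambda i:-s[i,4])[:3]]
E
python3 - <<'E'
from cell import arm
import cv2
from h import *
wins={"top":(265,130,335,230),"side":(315,170,415,255)}
for n in wins:
    im=cv2.imread(f"pics/{n}0.png")[:,:,::-1].copy();P=arm.camera_params(n);w=wins[n]
    for nm,lo,hi,z in [("lamp",(45,150,120),(75,255,255),.097),("purple",(135,70,50),(165,255,255),.087),("key",(0,0,185),(40,45,255),.069)]:
        for c,s,_ in blob(im,lo,hi,w)[:2]:
            print(n,nm,c,s,onz(P,*c,z).round(4))
    cr=im[w[1]:w[3],w[0]:w[2]]
    cv2.imwrite(f"pics/{n}crop.png",cv2.resize(cr,None,fx=6,fy=6,interpolation=cv2.INTER_CUBIC)[:600,:800,::-1])
E
```

```text
top lamp [283.5, 150.2] [281, 149, 7, 4, 10] [0.7213 0.2937 0.097 ]
top lamp [292.0, 147.0] [292, 147, 1, 1, 1] [0.7343 0.2678 0.097 ]
top purple [301.5, 176.9] [294, 165, 19, 22, 75] [0.6409 0.2293 0.087 ]
top purple [308.0, 170.3] [306, 163, 5, 14, 30] [0.6644 0.2108 0.087 ]
top key [294.6, 204.3] [290, 196, 10, 18, 105] [0.5546 0.244  0.069 ]
top key [314.7, 201.2] [312, 192, 7, 19, 37] [0.57   0.1816 0.069 ]
side lamp [387.7, 188.7] [376, 182, 24, 14, 159] [0.7235 0.2653 0.097 ]
side lamp [401.0, 177.5] [393, 170, 16, 16, 30] [0.784  0.3009 0.097 ]
side purple [370.0, 208.8] [356, 198, 30, 22, 352] [0.6445 0.2124 0.087 ]
side key [330.5, 176.2] [317, 170, 27, 16, 310] [0.6205 0.4301 0.069 ]
side key [334.1, 217.0] [324, 211, 21, 13, 128] [0.5529 0.2394 0.069 ]
```

View pics/topcrop.png

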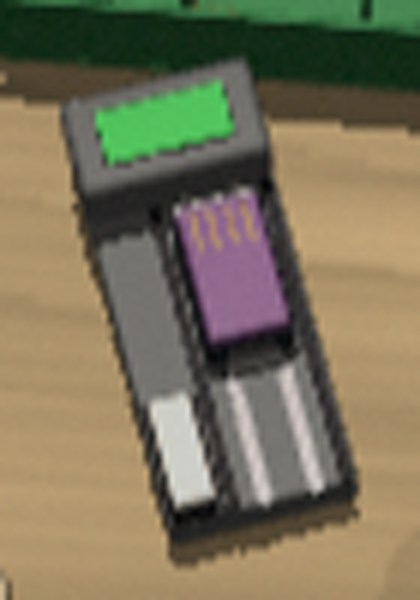

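View pics/sidecrop.png

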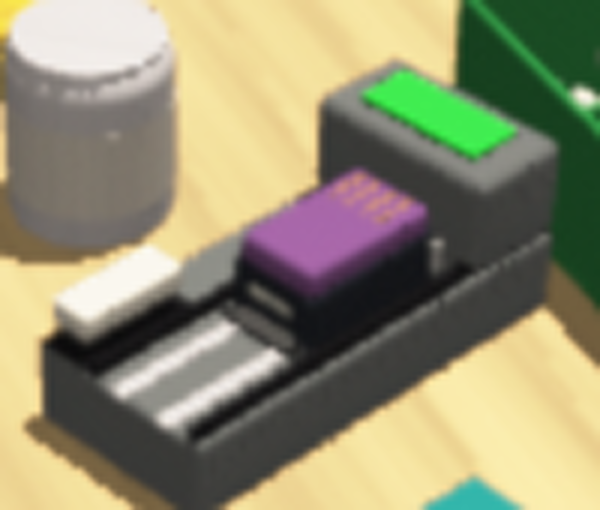

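The crops confirm the green-lit dock holds a purple-and-grey pack. Its key is at about (0.554, 0.242) and its yaw is about 18°. I'll rise clear of the toolbox and take a wrist view from above for accuracy.

```bash
cat >> h.py <<'E'
from scipy.spatial.transform import Rotation as R
def q(yaw):
    f=(yaw+np.pi)/2; return [float(np.cos(f)),float(np.sin(f)),0.,0.]
def wristT(arm):
    T=np.eye(4);T[:3,3]=arm.get_tool_pos();T[:3,:3]=R.from_quat(arm.get_tcp_rot()).as_matrix()
    return T@np.array(arm.camera_params("wrist")["hand_eye"])
E
python3 - <<'E'
from cell import arm
from h import *
y=np.radians(18)
O=np.array([.603,.204]);D=lambda x,yy:O+np.array([x*np.cos(y)-yy*np.sin(y),x*np.sin(y)+yy*np.cos(y)])
p=arm.get_tool_pos(); 
arm.move_l([p[0],p[1],.30],speed=.2)
arm.reach([*D(-.07,.02),.27],q(y))
arm.hold(.2)
T=wristT(arm);im=arm.camera("wrist");cv2.imwrite("pics/w1.png",im[:,:,::-1]);np.save("w1T.npy",T)
print(arm.get_t(),arm.get_tool_pos(),arm.get_joints())
E
```

```text
2.575 [0.52999549 0.20197144 0.27008852] [ 2.16155419e-01  2.83702175e-01  1.06580095e-01  1.39351635e+00
  1.66901073e-07 -9.89397394e-02]
```

View pics/w1.png

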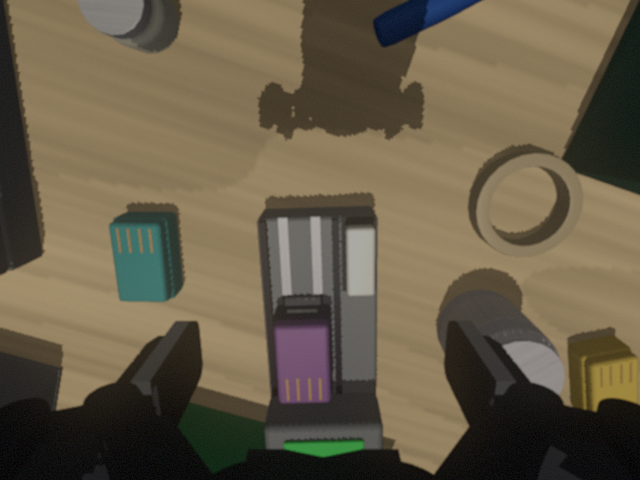

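The wrist view shows the green dock with its white key at (360,260), purple pack at (303,360), lamp at (325,447) and open front edge near row 215. The paint can is at (500,330), clear of the dock. I'll fit the key and pack shapes next.

```bash
python3 - <<'E'
from cell import arm
from h import *
im=cv2.imread("pics/w1.png")[:,:,::-1].copy();P=arm.camera_params("wrist");T=np.load("w1T.npy")
for nm,lo,hi,z,w in [("purple",(135,60,40),(170,255,255),.087,(260,300,340,415)),("key",(0,0,170),(180,40,255),.069,(338,210,385,310)),("lamp",(45,120,100),(75,255,255),.096,(265,430,385,470))]:
    c,s,m=blob(im,lo,hi,w)[0]
    cn,_=cv2.findContours(m.astype(np.uint8),cv2.RETR_EXTERNAL,cv2.CHAIN_APPROX_NONE)
    cn=max(cn,key=cv2.contourArea)
    b=np.array([onz(P,*p[0],z,T)[:2] for p in cn]).astype(np.float32)
    (cc,sz,a)=cv2.minAreaRect(b)
    print(nm,c,s,"rect",np.round(cc,4),np.round(sz,4),a)
P2={n:arm.camera_params(n) for n in("top","side")}
E
python3 - <<'E'
import cv2
im=cv2.imread("pics/w1.png")[195:470,240:400]
cv2.imwrite("pics/w1c.png",cv2.resize(im,None,fx=2.15,fy=2.15,interpolation=cv2.INTER_CUBIC))
E
```

```text
purple [302.5, 360.0] [274, 319, 58, 85, 4025] rect [0.6478 0.2237] [0.0807 0.0466] 19.185388565063477
key [358.7, 256.5] [350, 232, 22, 61, 604] rect [0.5544 0.2435] [0.0523 0.0174] 20.033679962158203
lamp [324.5, 447.3] [284, 441, 80, 16, 873] rect [0.7192 0.2654] [0.0155 0.0692] 19.779890060424805
```

View pics/w1c.png

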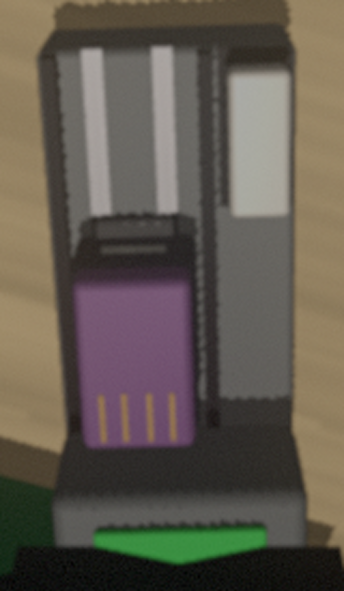

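Run:
```python
from cell import arm
from h import *
im=cv2.imread("pics/w1.png")[:,:,::-1].copy();P=arm.camera_params("wrist");T=np.load("w1T.npy")
print(im[260,335:385].max(1)); print(im[215:305,360].max(1))
for v in (130,140,150,160):
    c,s,m=blob(im,(0,0,v),(180,60,255),(343,215,385,310))[0]
    cn,_=cv2.findContours(m.astype(np.uint8),cv2.RETR_EXTERNAL,cv2.CHAIN_APPROX_NONE)
    cn=max(cn,key=cv2.contourArea)
    b=np.array([onz(P,*p[0],.069,T)[:2] for p in cn]).astype(np.float32)
    (cc,sz,a)=cv2.minAreaRect(b)
    print(v,c,s,"rect",np.round(cc,4),np.round(sz,4),a)
```

```text
[ 63  64  64  69  82  88  81  72  66  65  74 107 137 158 166 169 170 170
 169 169 171 169 169 169 170 170 171 170 170 169 169 170 170 169 169 169
 169 163 149 124  95  95 127 146 151 150 147 148 150 148]
[ 58  57  52  49  49  49  49  48  49  63  75  85  99 120 142 159 168 170
 170 170 169 169 170 168 171 170 170 170 169 169 169 170 170 170 170 170
 170 170 170 170 169 170 170 169 171 170 170 170 169 169 170 170 171 170
 169 169 170 169 170 170 171 170 169 169 169 169 172 169 170 169 169 169
 168 169 168 168 169 169 168 160 139 114 102 102 103 104 103 102 105 105]
130 [360.3, 261.5] [347, 229, 28, 67, 1803] rect [0.5547 0.2436] [0.0578 0.0221] 19.068279266357422
140 [360.3, 261.5] [347, 229, 27, 67, 1736] rect [0.5546 0.2433] [0.0576 0.0212] 20.11408805847168
150 [360.3, 261.6] [348, 230, 26, 65, 1649] rect [0.5546 0.2437] [0.056  0.0208] 19.108552932739258
160 [360.3, 261.9] [348, 230, 25, 65, 1542] rect [0.5547 0.2433] [0.0557 0.0195] 20.073875427246094
```

The key is at (0.5546, 0.2434) and fits 58 x 22 mm, with yaw 19.5°; the top view agrees within 1 mm and the side view within 5 mm. My plan is to point the tool down with the jaws along dock y and an opening of 42 mm. One finger goes on the key at y ≈ 50 and the other across the slide at y ≈ 0, both at dock x ≈ -36. That should stop the pack about 35 mm out.

```bash
cat >> h.py <<'E'
YAW=np.radians(19.5); KEY=np.array([.5546,.2434])
RD=np.array([[np.cos(YAW),-np.sin(YAW)],[np.sin(YAW),np.cos(YAW)]])
O=KEY-RD@np.array([-.035,.051])
D=lambda x,y:O+RD@np.array([x,y])
E
python3 - <<'E'
from cell import arm
from h import *
print("origin",O)
arm.gripper_to(.042,40)
arm.reach([*D(-.036,.024),.16],q(YAW))
arm.move_l([*D(-.036,.024),.105],speed=.08)
arm.hold(.3)
print(arm.get_t(),arm.get_opening(),arm.get_tool_pos(),arm.get_contact_force())
for n in("wrist","side"):
    im=arm.camera(n);cv2.imwrite(f"pics/{n}2.png",im[:,:,::-1])
    if n=="side":cv2.imwrite("pics/side2c.png",cv2.resize(im[130:280,270:430],None,fx=4,fy=4,interpolation=cv2.INTER_CUBIC)[:,:,::-1])
E
```

```text
origin [0.6046166  0.20700852]
4.75 0.04219834232821637 [0.56282437 0.21763827 0.10532186] [-0.46553816  0.33263992 -0.58681114]
```

View pics/wrist2.png

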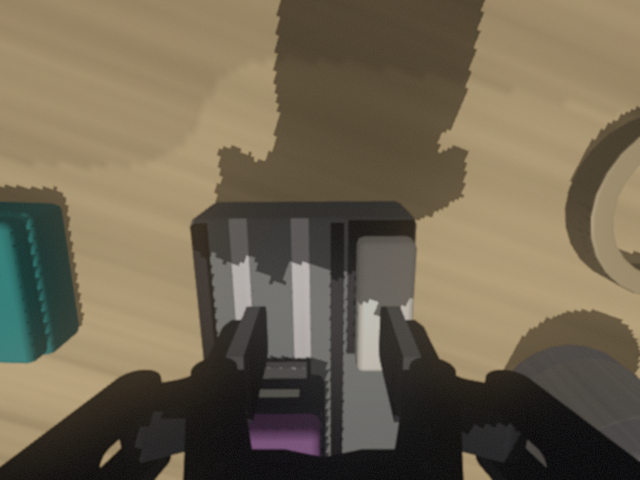

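View pics/side2c.png

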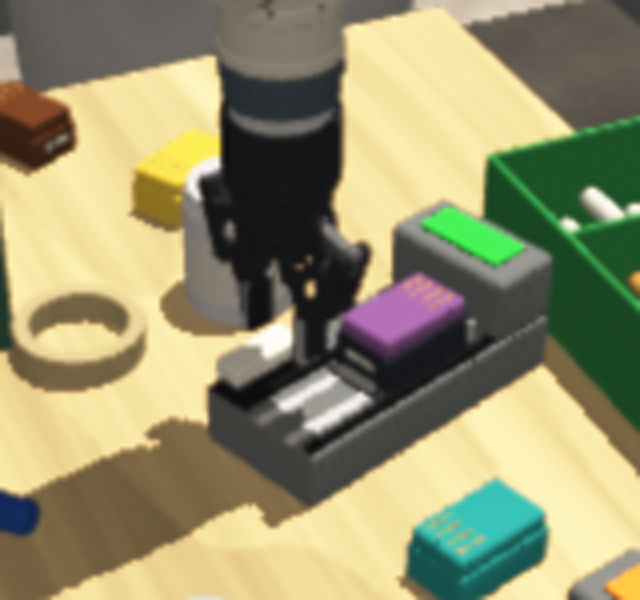

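The key finger sits above the white key (tip near (385,330) in the wrist view). The other sits above the slide in front of the pack (tip near (250,330)). I'll check the clearance to the paint can, touch down lightly, then press.

Run:
```python
from cell import arm
from h import *
c=onz(arm.camera_params("top"),249,182,.1)[:2]
print("can in dock frame",RD.T@(c-O))
xy=D(-.036,.024)
f0=arm.get_contact_force()
r=arm.move_l([*xy,.074],speed=.03,stop_force=2.0)
p=arm.get_tool_pos();print("touch",r,p,arm.get_contact_force()-f0,arm.get_t())
```

```text
can in dock frame [0.06316304 0.17248409]
touch True [0.56238544 0.21755202 0.08495552] [ 0.41556095 -0.14342921 -0.0269267 ] 5.525
```

Run:
```python
from cell import arm
from h import *
xy=D(-.036,.024)
f0=arm.get_contact_force()
for z in (.083,.081,.079):
    r=arm.move_l([*xy,z],speed=.02,stop_force=12)
    arm.hold(.1)
    print(z,r,arm.get_tool_pos().round(4),(arm.get_contact_force()).round(2),arm.get_t())
for n in("wrist","side"):
    im=arm.camera(n);cv2.imwrite(f"pics/{n}3.png",im[:,:,::-1])
    if n=="side":cv2.imwrite("pics/side3c.png",cv2.resize(im[130:280,270:430],None,fx=4,fy=4,interpolation=cv2.INTER_CUBIC)[:,:,::-1])
```

```text
0.083 False [0.5626 0.2176 0.0828] [-0.32 -0.23  0.2 ] 5.9
0.081 False [0.5627 0.2176 0.081 ] [-0.87 -0.51  2.19] 6.25
0.079 False [0.5625 0.2176 0.079 ] [-2.38 -0.85  4.75] 6.6
```

View pics/wrist3.png

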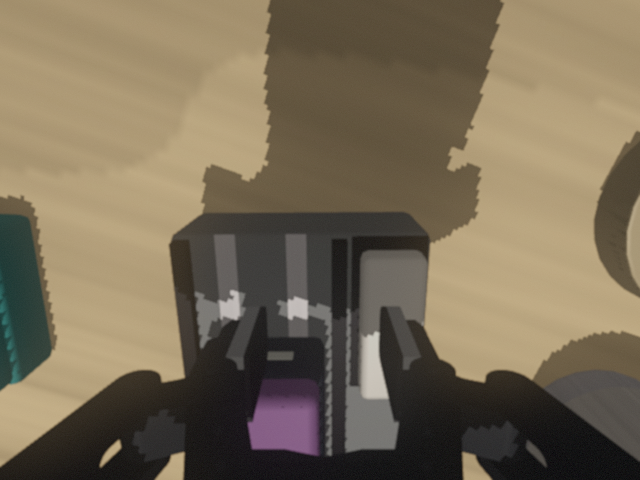

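View pics/side3c.png

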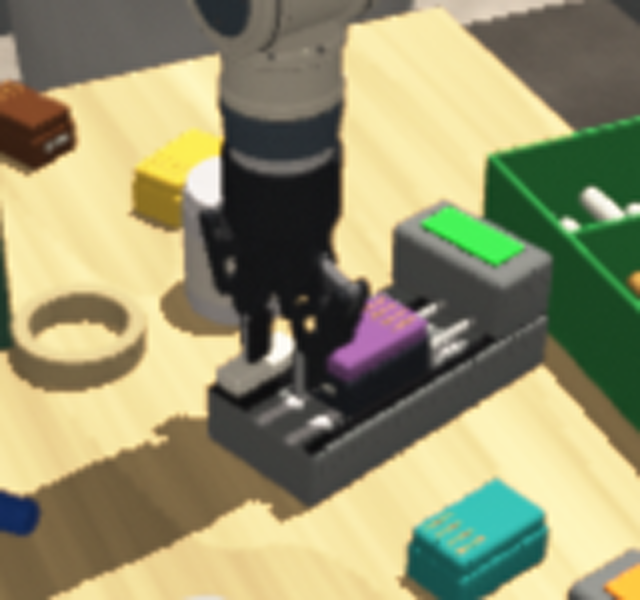

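The pack has popped: in the side crop it has slid forward against the finger and the follower rods now show at (450,340). I'll press about 2 mm deeper for margin and then re-measure.

Run:
```python
from cell import arm
from h import *
xy=D(-.036,.024)
for z in (.078,.077,.076):
    r=arm.move_l([*xy,z],speed=.02,stop_force=10)
    arm.hold(.2)
    f=arm.get_contact_force()
    print(z,r,arm.get_tool_pos().round(4),f.round(2),"dock xy",(RD.T@f[:2]).round(2),arm.get_t())
    if f[2]>12: break
T=wristT(arm)
Ps=arm.camera_params("side");Pw=arm.camera_params("wrist")
for n in("side","wrist"):
    im=arm.camera(n);cv2.imwrite(f"pics/{n}4.png",im[:,:,::-1])
    w=(315,170,415,255) if n=="side" else (250,320,330,470)
    c,s,m=blob(im,(135,60,40),(170,255,255),w)[0]
    cn,_=cv2.findContours(m.astype(np.uint8),cv2.RETR_EXTERNAL,cv2.CHAIN_APPROX_NONE)
    cn=max(cn,key=cv2.contourArea)
    pts=np.array([RD.T@(onz(Ps if n=="side" else Pw,*p[0],.087,None if n=="side" else T)[:2]-O) for p in cn])
    print(n,c,s,"dock range",pts.min(0).round(4),pts.max(0).round(4))
cv2.imwrite("pics/side4c.png",cv2.resize(cv2.imread("pics/side4.png")[130:280,270:430],None,fx=4,fy=4,interpolation=cv2.INTER_CUBIC))
# baseline for side view at start
im=cv2.imread("pics/side0.png")[:,:,::-1].copy()
c,s,m=blob(im,(135,60,40),(170,255,255),(315,170,415,255))[0]
v,u=np.nonzero(m);pts=np.array([RD.T@(onz(Ps,a,b,.087)[:2]-O) for a,b in zip(u,v)])
print("start",pts.min(0).round(4),pts.max(0).round(4))
print(arm.get_joint_efforts().round(1),arm.get_t())
```

```text
0.078 False [0.5625 0.2175 0.0782] [-1.88 -0.11  5.95] dock xy [-1.81  0.53] 7.15
0.077 False [0.5626 0.2175 0.0772] [-3.65 -1.55  7.35] dock xy [-3.96 -0.24] 7.6
0.076 False [0.5626 0.2175 0.0763] [-3.51 -1.28  6.8 ] dock xy [-3.73 -0.04] 8.05
side [363.4, 214.9] [351, 204, 26, 22, 277] dock range [-0.0377 -0.0364] [0.0509 0.0203]
wrist [286.3, 419.0] [250, 383, 71, 74, 4522] dock range [-0.0328  0.0007] [-0.0045  0.0239]
start [-0.0016 -0.0361] [0.0858 0.0218]
[  0.1 -61.8  29.7  -1.2   0.   -0.2] 8.15
```

View pics/side4c.png

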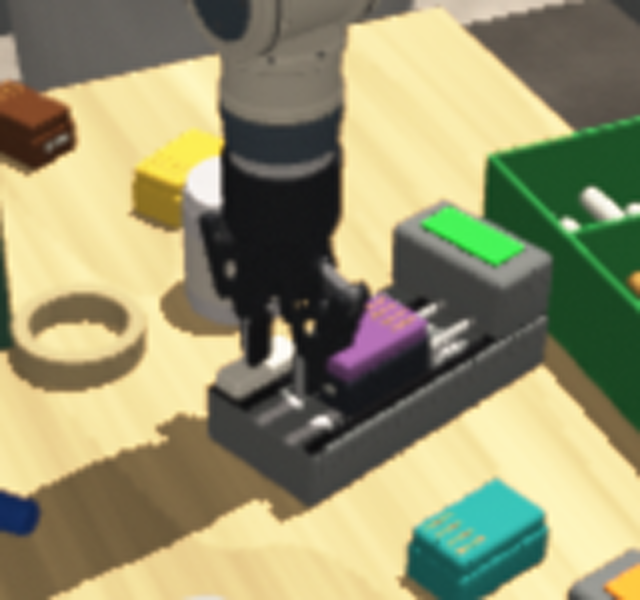

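View pics/wrist4.png

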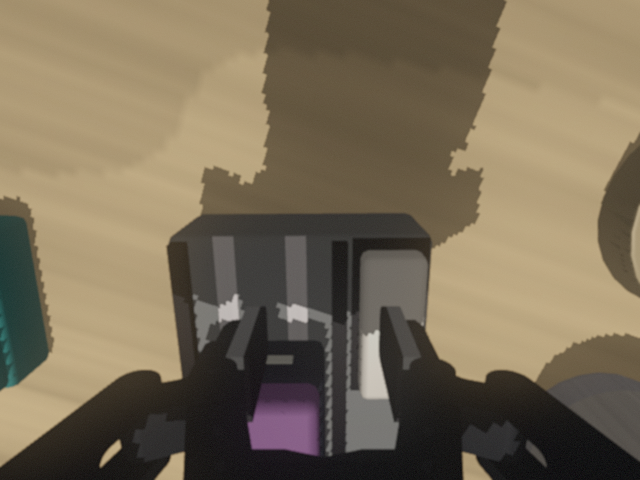

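The pack is 35 mm out with its centre at dock x ≈ +15 mm. It leans on the finger at about 4 N, and the key finger carries about 7 N at roughly 8 mm of travel. I'll check that this is steady and then hand in.

Run:
```python
from cell import arm
from h import *
for i in range(3):
    arm.hold(.3); f=arm.get_contact_force(); print(f.round(2),(RD.T@f[:2]).round(2),arm.get_tool_pos().round(4))
im=arm.camera("side");c,s,m=blob(im,(135,60,40),(170,255,255),(315,170,415,255))[0];print(c,s,arm.get_t())
arm.finish_job()
```

```text
[-3.1  -0.91  6.4 ] [-3.22  0.18] [0.5626 0.2175 0.0763]
[-2.77 -1.03  6.93] [-2.95 -0.04] [0.5626 0.2175 0.0763]
[-2.53 -0.72  7.44] [-2.62  0.16] [0.5625 0.2176 0.0763]
[363.4, 214.9] [351, 204, 26, 22, 277] 9.1
the job is handed in; nothing more can be done
```

The green dock's pack is out and held. One fingertip keeps the white key down, and the other, across the slide, stopped the pack about 35 mm out. I handed the job in at about 9.1 s, with the arm still holding that position.

**Last checks:**
- **Pack position:** it did not move in the side view over about 1 s. Its centre is at dock x ≈ +15 mm, and it is still on the slide.
- **Forces:** the arm feels about 7 N upward from the key and about 3 N along the slide from the pack. These readings vary by roughly 0.5 N.
- **Other things:** the wrist and side pictures show nothing near the green dock disturbed. I did not re-measure the amber dock, but the arm never went near it.

**Less certain points:**
- **First touch:** the light touch stop tripped at a tool height of 0.085 m with almost no force, so it may have been noise.
- **Key travel:** because of that, I can only estimate it at about 7 to 9 mm; it was not read directly. The pack's release confirms it passed the 6 mm catch point, and I pressed about 2.7 mm further after that.
- **Dock position:** it differed by about 4 mm depending on whether I measured it from the pack or from the key. I used the key-based value, and the stop position leaves ample margin for that difference.

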